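# Hold the pencil sharpener's carriage out

### The job

The shavings drawer of the desk pencil sharpener has just been emptied: push it fully home. Then pinch together the two finger tabs on top of the spring-loaded pencil carriage and draw the carriage straight out until the dark rings on its guide rods have just come out of the front of the housing, so that I can slip a pencil in. Finish while still holding it there with the tabs pinched, and leave the other things on the table where they are.

Things in the scene. Friction and masses are not known exactly. Their poses are not given: they have to be found in the camera images.
- sharpener: Desk pencil sharpener, fixed by its suction foot (134 x 78 x 6 mm). Origin: centre of the foot's underside, on the table. z up; its front (pencil side, towards the robot) is -x, its back with a hand crank +x. Housing x -55 to +55 mm, 66 mm wide, top 114 mm up. Sprung carriage in front of the housing face (x -55), shavings drawer below it. The crank (to x +106, up to z 131) is not used.
- drawer (a joint): Travel of the shavings drawer out of the housing towards the sharpener's -x, in m: 0 = fully home, 0.070 = fully out; stays where it is left, about 1 to 2 N to move. It starts 25 to 50 mm out.
- drawer_pull (a point): Centre of the flat front face of the drawer's cup-shaped pull: 40 mm wide, 24 mm high (14 to 38 mm above the table), standing 24 mm out of the drawer front. Axes as the sharpener's; push it along +x. Drawer home: 84 mm in front of the sharpener's origin. From 52 mm up the carriage and its tabs come out to 82 mm in front of the origin, so lean the gripper back 25 to 35 degrees to push.
- carriage (a joint): Travel of the pencil carriage out along the sharpener's -x, in m: 0 = at rest, 0.050 = end stop. A spring pulls it back: 2.4 N at 0, 6.6 N at 0.035, 8.4 N at 0.050. Each of its two guide rods (steel, 7 mm thick, 22 mm either side of the middle, 66 mm above the table) has a dark ring 3 mm wide, inside the housing at rest, that has just come fully out of its front at 0.035.
- tabs (a point): Midpoint between the two black ribbed tabs on the carriage, 114 mm up, at rest 74 mm in front of the sharpener's origin; moves with the carriage, axes the sharpener's. Tabs side by side along y, each 16 mm along x, 5 mm thick, from the carriage plate's top edge (100 mm up; plate 12 mm thick, 60 mm wide) to 127 mm up. 39 mm over their splayed tops; 27 mm when pinched along y. Take them from above.
- tab_left (a joint): Turn of the tab on the sharpener's +y side, in rad: 0 = free (splayed out), 0.22 = pinched fully in (upright). Sprung outwards, about 2.5 N at the tip when pinched in.
- tab_right (a joint): The same for the tab on the sharpener's -y side: 0 = free, 0.22 = pinched fully in.
- pencil_c (a point): Bystander: middle of a hexagonal wooden pencil, about 180 mm long and 7 mm thick, lying roughly along the sharpener on its +y side.
- eraser_c (a point): Bystander: centre of a white eraser in a paper sleeve, 45 x 20 x 12 mm, on the sharpener's -y side.
- pot_c (a point): Bystander: centre (48 mm up) of a white pencil pot, 72 mm across, 95 mm high, with pencils standing up to 175 mm; on the sharpener's +y side towards its back.
- pill_jar_c (a point): Bystander: centre of a white pill jar, 48 mm across, 82 mm high, on the sharpener's -y side.
- bottle_c (a point): Bystander: centre of a clear drinks bottle, 66 mm across, 215 mm high, to the robot's right.
- carton_c (a point): Bystander: centre of a plain cardboard medicine carton, 100 x 45 x 65 mm high, to the robot's right.
- torch_c (a point): Bystander: a point on the axis of a black hand torch 195 mm long lying on the table to the robot's left, 25 mm up.
Mind the look-alikes: they are no part of the job. What is shaped like the sharpener but red is not meant.

How it is judged:
By the outcome, as a careful person would: the job done as asked, in the order asked, and still so for the second after the job is handed in, while the arm keeps its last pose, push and grip.
It also fails if it takes over 40 s, if anything falls off the work surface, if the arm or the gripper's body presses on something with over 40 N, if the wrist force passes 120 N, or if a joint passes its speed limit or range.

### The arm

A 6-joint arm with a two-finger parallel gripper is mounted at the origin on the work surface. World frame = base frame: x ahead of the robot, y to its left, z up, the work surface at z = 0. Lengths are in m, angles in rad, forces in N, time in s.
With the tool pointing down it reaches from about 0.3 to 0.775 m from the base axis. Payload 14.6 kg.
Tool frame: the origin (TCP) lies midway between the tips of the shut fingers; the grasp point (between the pads) lies 19 mm behind it; z points along the fingers, y is the line along which they close (so a half turn about z gives the same grasp; the last joint's range is limited). The gripper opens to 85 mm and grips with 20 to 120 N. Pads are 22 mm wide; open, the fingers measure 114 mm over their backs; the gripper's body (76 mm by 85 mm) begins 54 mm behind the grasp point. The pads swing forward as they close: fully open they stand 13 mm farther back than shut.
Start: joints at [1.239, 0.3, 1.521, -0, 1.321, -0.067], TCP at [0.144, 0.531, 0.199] pointing down, gripper open.
Joint ranges: [-3.03, 3.03], [-0.79, 2.21], [0.23, 2.52], [-1.04, 4.18], [0, 3.07], [-2.55, 2.55]. Speed limits (rad/s): [2.22, 2.22, 2.57, 3.14, 3.14, 3.14].

### API

Orientations are given as a unit quaternion [w, x, y, z].
In Python, from rig import ctrl gives the robot as it stands.
- The arm moves only by the tool jog_arm, never from a script. Its argument "steps" is text: rows parted by semicolons, each of 7 numbers parted by spaces: the opening in per cent of the stroke, from 0 (shut) to 100 (fully open), then the shift along the world's x, y, z in cm, then the turn, a rotation vector about the world's x, y, z in degrees. A call has 1 to 12 rows; each row is the pose to reach, as a shift and turn from the pose commanded when the call began; what a row does not reach only later rows make up. A row lasts 1/8 s, in which the tool goes at most 62.5 mm and 10.7 degrees, less where a joint would pass 70% of its speed; a pose out of reach is approached as far as the arm can. A call with a gripper value outside its range is refused whole. The fingers move at their own pace and stop on an object; "force" is the grip in N (left out, the last holds). Time passes only in rows, so rows that repeat a pose let the fingers close. It gives the time, the measured TCP pose, the force, the opening and the grip force at its end, in the units of the state.
- ctrl.get_state(): the state, without advancing time (a new reading comes with each control period).
- ctrl.grab_frame(name): name is "scene" or "top" or "wrist"; returns a dict with "color" (420x560x3 uint8, red, green, blue), "intrinsics" (3x3 intrinsics, pixels), "rvec" (rotation vector, rad) and "tvec" (3), from world to camera coordinates, as OpenCV has them; the wrist camera has in their place "T_tool_cam" (4x4, takes a point from camera to tool coordinates, whose origin is the TCP and whose axes are the flange's). Camera axes: x right, y down, z forward; pixel columns grow to the right and rows downward; lengths in m; the calibration is good to about 2 mm. The wrist camera is an equidistant fisheye: a pixel r from the principal point sees the ray r / f radians off the axis. A picture is of the moment at which its call begins: read the wrist's pose just before it. There is no depth.
- ctrl.hand_in(): hands the job in; it is judged then, once.
The state is a dict: "time": time; "qpos": joint angles; "dq": joint speeds; "joint_torque": joint torques, N m; "tool_pos": TCP position; "tool_rot": TCP orientation; "force": force on the tool from outside, world axes, zero at the start; "ft_torque": the same for the moment, N m; "opening": opening from 0.0 (shut) to 1.0 (fully open); "finger_force": force on a finger pad.
Only numpy, scipy, OpenCV 4.12 (cv2) and the standard library are available. Lean on these libraries where they do the work, as an engineer would, in place of code of your own. Each camera call takes 0.05 s, during which the arm holds its last target. There are 200 camera calls.

## Working session

There is one attempt and no reset: what is moved stays moved. The work goes in short steps, Python scripts to look and compute and a tool call to move; the robot and the scene stay as the last step left them, time stands still between calls to the robot, and variables do not carry over. Pictures are saved under pics/ and viewed, at most 10 in all, crops included, and the job is handed in when it is done.

Besides the shell and the picture viewer there is one more tool, called as a command line: name --argument value ..., lists and objects as JSON in quotes. jog_arm: Moves the arm, as the interface text tells. Its arguments: {"type":"object","properties":{"steps":{"type":"string"},"force":{"type":"number"}},"required":["steps"]}

```bash
mkdir -p pics; cat > h.py <<'E'
import numpy as np, cv2, json
from rig import ctrl
def grab(n,tag):
    s=ctrl.get_state(); f=ctrl.grab_frame(n)
    cv2.imwrite(f'pics/{tag}.png',f['color'][:,:,::-1])
    np.savez(f'pics/{tag}.npz',pos=s['tool_pos'],rot=s['tool_rot'],**f)
    return f
def ray(f,uv):
    R=cv2.Rodrigues(np.array(f['rvec'],float))[0]; t=np.array(f['tvec'],float).ravel()
    d=R.T@np.linalg.inv(f['intrinsics'])@np.array([uv[0],uv[1],1.]); return -R.T@t,d
def onz(f,uv,z):
    o,d=ray(f,uv); return o+d*(z-o[2])/d[2]
def proj(f,P):
    return cv2.projectPoints(np.array(P,float).reshape(-1,1,3),np.array(f['rvec'],float),np.array(f['tvec'],float),np.array(f['intrinsics'],float),None)[0][:,0]
E
python3 - <<'E'
from h import *
a=grab('scene','s0')['color'];b=grab('top','t0')['color']
print(ctrl.get_state())
E
```

```text
{'time': 0.1, 'qpos': array([ 1.23940948e+00,  3.00439944e-01,  1.52149629e+00,  9.14406392e-06,
        1.32069783e+00, -6.65733529e-02]), 'dq': array([-2.66329618e-05, -6.38242976e-04, -4.77078739e-03, -3.48801081e-04,
        3.34437693e-04, -5.77006974e-04]), 'joint_torque': array([-2.67645737e-03, -5.44385648e+01, -3.62366796e+01, -1.67136541e-04,
        2.97406623e-03,  1.62396594e-05]), 'tool_pos': array([0.14386134, 0.53061036, 0.19817429]), 'tool_rot': array([-1.07268803e-04,  1.32021308e-01,  9.91246742e-01, -5.09552420e-04]), 'force': array([-0.91295916,  0.17230606,  0.45980621]), 'ft_torque': array([-0.03379714,  0.03491329,  0.05148873]), 'finger_force': 0.0, 'opening': 1.0061406724005102}
```

View pics/s0.png

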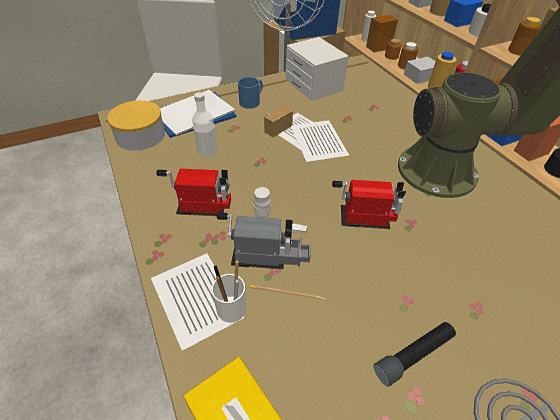

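View pics/t0.png

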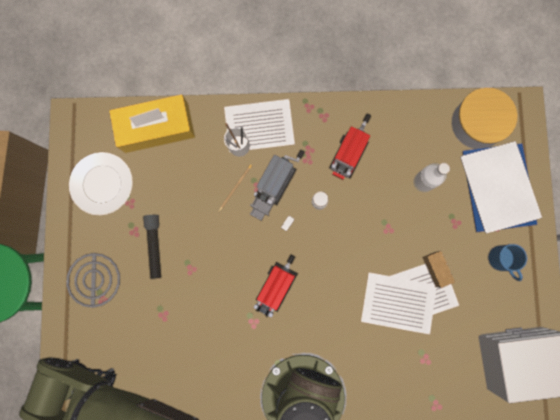

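The grey sharpener is at (275,185) in the top view and (262,240) in the scene view, with its drawer out towards the robot. The red look-alikes are at top (350,150) and (276,288). I'll confirm the grey one in an enlarged crop.

```bash
python3 - <<'E'
from h import *
s=cv2.imread('pics/s0.png');t=cv2.imread('pics/t0.png')
A=cv2.resize(s[200:280,215:325],None,fx=3.6,fy=3.6,interpolation=cv2.INTER_CUBIC)
B=cv2.resize(t[145:230,235:320],None,fx=4.6,fy=4.6,interpolation=cv2.INTER_CUBIC)
H=400;o=np.zeros((H,A.shape[1]+B.shape[1],3),np.uint8);o[:A.shape[0],:A.shape[1]]=A;o[:B.shape[0],A.shape[1]:]=B[:H]
print(A.shape,B.shape);cv2.imwrite('pics/c0.png',o)
f=np.load('pics/t0.npz'); print(onz(f,(303,390),0), onz(f,(275,185),.114),f['intrinsics'][0])
E
```

```text
(288, 396, 3) (391, 391, 3)
[ 0.01852237 -0.00254694  0.        ] [0.62429308 0.06586512 0.114     ] [485.6270951    0.         288.93356638]
```

View pics/c0.png

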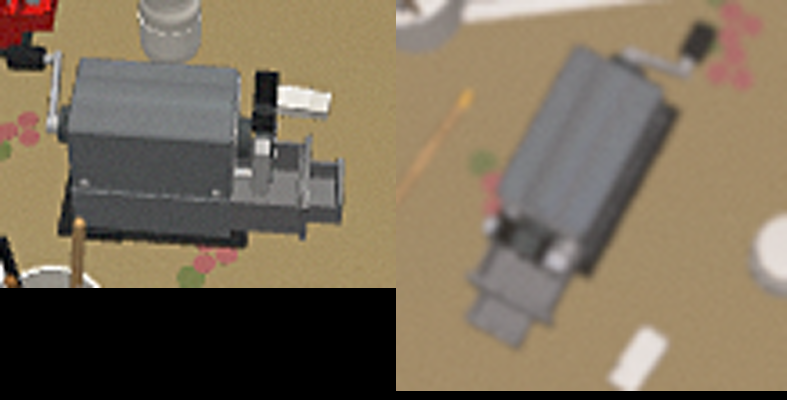

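The crop confirms it: the grey sharpener with its drawer pulled out and the black tabs at about top (263,196). Next I'll work out the rough pose.

```bash
python3 - <<'E'
from h import *
f=np.load('pics/t0.npz')
c=lambda x,y:((x-396)/4.6+235-.4,y/4.6+145-.4)
P={k:onz(f,c(*v[:2]),v[2]) for k,v in dict(bl=(577,45,.114),br=(664,87,.114),fl=(500,200,.114),fr=(588,250,.114),pl=(468,310,.038),pr=(520,348,.038),tab=(525,232,.125)).items()}
for k,v in P.items(): print(k,v.round(4))
for a,b in (('bl','fl'),('br','fr')): d=P[a]-P[b];print(np.degrees(np.arctan2(d[1],d[0])),np.linalg.norm(d))
for a,b in (('bl','br'),('pl','pr')): d=P[a]-P[b];print(np.degrees(np.arctan2(-d[0],d[1])),np.linalg.norm(d))
print(ctrl.grab_frame('wrist')['T_tool_cam'].round(3))
for p in ((.12,.53,0),): print(proj(f,p))
E
```

```text
bl [0.7159 0.0673 0.114 ]
br [0.6871 0.0121 0.114 ]
fl [0.6164 0.1181 0.114 ]
fr [0.583  0.0627 0.114 ]
pl [0.5552 0.146  0.038 ]
pr [0.529  0.1117 0.038 ]
tab [0.5938 0.1018 0.125 ]
-27.05239586926557 0.1116781842388377
-25.919443204036934 0.1157106906026922
-27.578660594244422 0.06220473951579729
-37.41126017770502 0.04315187097041259
[[ 0.001 -0.963 -0.268  0.067]
 [ 1.     0.001  0.    -0.   ]
 [ 0.    -0.268  0.963 -0.176]
 [ 0.     0.     0.     1.   ]]
[[126.69101172 358.79217825]]
```

```bash
cat >> h.py <<'E'
from scipy.spatial.transform import Rotation as Rn
def q2R(q): return Rn.from_quat([q[1],q[2],q[3],q[0]])
def target(yaw,lean):
    u=np.array([np.cos(yaw),np.sin(yaw),0]);v=np.array([-u[1],u[0],0]);z=np.array([0,0,1.])
    tz=-z*np.cos(lean)+u*np.sin(lean); ty=v; return Rn.from_matrix(np.c_[np.cross(ty,tz),ty,tz])
def rv(yawd,leand,q): return np.degrees((target(np.radians(yawd),np.radians(leand))*q2R(q).inv()).as_rotvec())
def wray(f,uv):
    K=f['intrinsics'];m=np.array([(uv[0]-K[0,2])/K[0,0],(uv[1]-K[1,2])/K[1,1]]);r=np.hypot(*m)
    d=np.r_[m/max(r,1e-9)*np.sin(r),np.cos(r)]
    R=q2R(f['rot']).as_matrix();T=f['T_tool_cam'];return f['pos']+R@T[:3,3],R@T[:3,:3]@d
def wonz(f,uv,z):
    o,d=wray(f,uv); return o+d*(z-o[2])/d[2]
E
python3 - <<'E'
from h import *
s=ctrl.get_state();print(rv(-28,30,s['tool_rot']),rv(-28,0,s['tool_rot']),(np.array([.5,.145,.2])-s['tool_pos'])*100)
E
```

```text
[-11.01363865 -27.97464438 -12.52415134] [  0.04590761  -0.02146551 -12.83243242] [ 35.61383172 -38.56348482   0.17483102]
```

jog_arm --steps "0 6 -6.5 0 -2 -5 -2; 0 12 -13 0 -4 -10 -4; 0 18 -19.5 0 -6 -15 -6; 0 24 -26 0 -8 -20 -8; 0 30 -32.5 0 -10 -25 -11; 0 35.6 -38.5 0 -11 -28 -12.5; 0 35.6 -38.5 0 -11 -28 -12.5; 0 35.6 -38.5 0 -11 -28 -12.5; 0 35.6 -38.5 0 -11 -28 -12.5; 0 35.6 -38.5 0 -11 -28 -12.5; 0 35.6 -38.5 0 -11 -28 -12.5; 0 35.6 -38.5 0 -11 -28 -12.5" --force 30

```text
time: 1.65
tool_pos: [0.4995, 0.1467, 0.1987]
tool_rot: [0.251, 0.233, 0.937, -0.062]
force: [0.1, -0.5, -0.3]
opening: 0.001
finger_force: 0.0
```

```bash
python3 - <<'E'
from h import *
f=grab('wrist','w1');s=ctrl.get_state();print(s['tool_pos'],s['time'],rv(-28,30,s['tool_rot']),f['intrinsics'])
E
```

```text
[0.49953175 0.14666467 0.19870028] 1.7 [-0.04732232  0.04787264 -0.13151156] [[325.1922621    0.         278.72594036]
 [  0.         325.1922621  209.79016746]
 [  0.           0.           1.        ]]
```

View pics/w1.png

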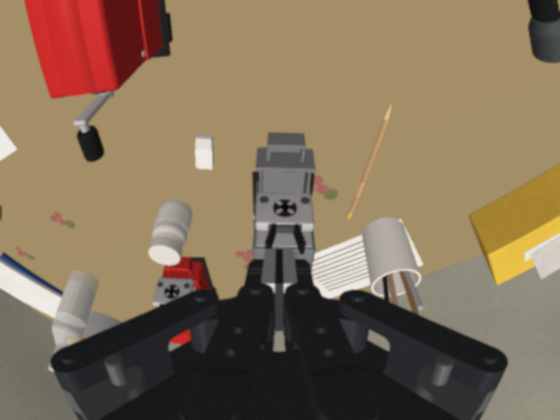

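The wrist view shows the sharpener straight ahead: pull front edge at (267–304, 135), carriage plate around (285,207), tabs near (273,238) and (299,238). I'll enlarge this area to measure.

```bash
python3 - <<'E'
from h import *
t=cv2.imread('pics/w1.png')
cv2.imwrite('pics/c1.png',cv2.resize(t[125:270,235:335],None,fx=4,fy=4,interpolation=cv2.INTER_CUBIC))
E
```

```text
(no output)
```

View pics/c1.png

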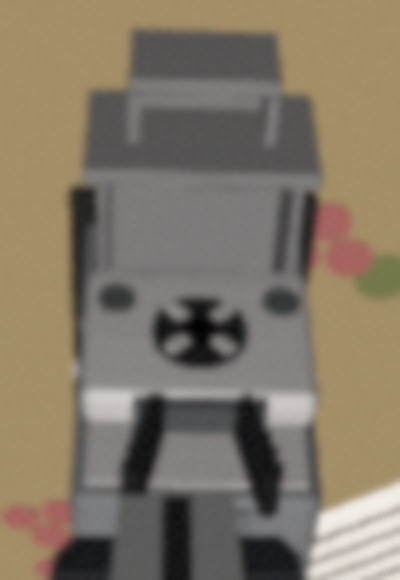

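```bash
python3 - <<'E'
from h import *
f=np.load('pics/w1.npz')
c=lambda x,y:(x/4+235-.4,y/4+125-.4)
Q={k:wonz(f,c(*v[:2]),v[2]) for k,v in dict(pbl=(133,31,.014),pbr=(276,34,.014),ptl=(130,82,.038),ptr=(282,84,.038),dl=(84,172,.058),dr=(321,178,.058),cl=(82,393,.1),cr=(315,393,.1),crl=(84,418,.1),crr=(313,420,.1),tl=(152,398,.1),tr=(246,398,.1)).items()}
for k,v in Q.items(): print(k,v.round(4))
for a,b in (('pbr','pbl'),('ptr','ptl'),('dr','dl'),('cr','cl')): d=Q[a]-Q[b];print(a,np.degrees(np.arctan2(-d[0],d[1])),np.linalg.norm(d))
yaw=np.radians(-28);u=np.array([np.cos(yaw),np.sin(yaw)]);v=np.array([-u[1],u[0]])
for a,b in (('pbr','pbl'),('ptr','ptl'),('cr','cl'),('crr','crl'),('tr','tl')): m=((Q[a]+Q[b])/2)[:2];print(a,m@u,m@v)
print('origin guess',np.array([.6506,.065])@u,np.array([.6506,.065])@v,'tcp',f['pos'][:2]@u,f['pos'][:2]@v)
E
```

```text
pbl [0.5325 0.1162 0.014 ]
pbr [0.5514 0.1503 0.014 ]
ptl [0.5329 0.1157 0.038 ]
ptr [0.5517 0.1502 0.038 ]
dl [0.5399 0.0991 0.058 ]
dr [0.5696 0.1515 0.058 ]
cl [0.5723 0.0818 0.1   ]
cr [0.5995 0.1332 0.1   ]
crl [0.5807 0.0774 0.1   ]
crr [0.6088 0.1287 0.1   ]
tl [0.5821 0.0964 0.1   ]
tr [0.5931 0.1172 0.1   ]
pbr -29.0425369283765 0.03901026835257016
ptr -28.554398480546055 0.039271458564114896
dr -29.575392827977733 0.06022640353524086
cr -27.901139336639126 0.05817844110524872
pbr 0.4159389371449294 0.37205664365412916
ptr 0.41640932367627087 0.37202356278347437
cr 0.46687011315667315 0.37002200020665743
crr 0.4767688400876087 0.37020262536407805
tr 0.4686913383095854 0.3701352323680147
origin guess 0.5439300523329349 0.36282979228433077 tcp 0.3721287616763369 0.36400172715320117
```

jog_arm --steps "0 1.2 0.3 -6 0 0 -1; 0 1.2 0.3 -12 0 0 -1; 0 1.2 0.3 -17 0 0 -1; 0 1.2 0.3 -17.8 0 0 -1; 0 2.1 -0.2 -17.8 0 0 -1; 0 3 -0.7 -17.8 0 0 -1; 0 3.9 -1.2 -17.8 0 0 -1; 0 4.75 -1.65 -17.8 0 0 -1; 0 5.6 -2.1 -17.8 0 0 -1; 0 6.3 -2.5 -17.8 0 0 -1; 0 6.8 -2.8 -17.8 0 0 -1; 0 6.8 -2.8 -17.8 0 0 -1"

```text
time: 3.2
tool_pos: [0.5681, 0.1176, 0.0206]
tool_rot: [0.251, 0.242, 0.935, -0.064]
force: [-1.0, -0.4, 0.4]
opening: 0.005
finger_force: 0.0
```

```bash
python3 - <<'E'
from h import *
grab('wrist','w2');grab('scene','s2');s=ctrl.get_state();print(s['tool_pos'],s['force'],s['time'])
a=cv2.imread('pics/w2.png')[130:270,220:350];b=cv2.imread('pics/s2.png')[190:290,205:345]
A=cv2.resize(a,(390,420));B=cv2.resize(b,(405,290),interpolation=cv2.INTER_CUBIC)
o=np.zeros((420,795,3),np.uint8);o[:,:390]=A;o[:290,390:]=B;cv2.imwrite('pics/c2.png',o)
E
```

```text
[0.56777057 0.1178212  0.02057204] [ 0.02364381  0.41251141 -0.2970611 ] 3.3
```

View pics/c2.png

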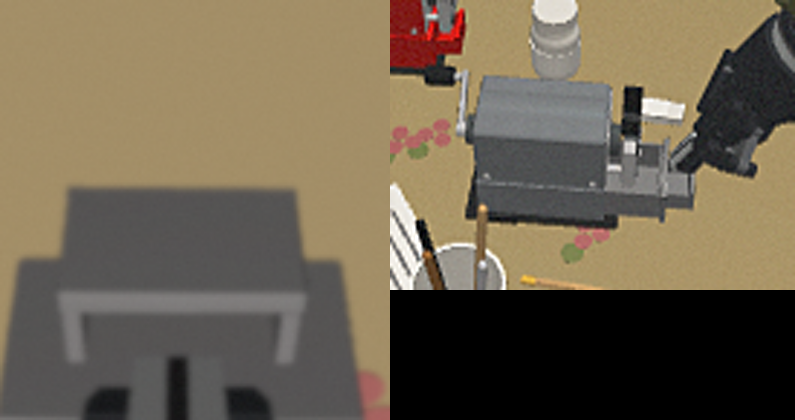

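```bash
python3 - <<'E'
from h import *
f=np.load('pics/w2.npz');yaw=np.radians(-29);u=np.array([np.cos(yaw),np.sin(yaw)])
c=lambda x,y:(x/3+220-.4,y/3+130-.4)
for p in ((67,188,.014),(296,188,.014),(60,293,.038),(304,293,.038),(20,260,.014),(340,260,.014),(177,357,.02)):
  q=wonz(f,c(*p[:2]),p[2]);print(q.round(4),q[:2]@u)
print('tcp',f['pos'],f['pos'][:2]@u)
f=np.load('pics/s2.npz')
print('tcp proj',(proj(f,[.568,.1178,.0206])-[205,190])*2.9+[390,0])
E
```

```text
[0.5318 0.1158 0.014 ] 0.4089847210950552
[0.5512 0.1508 0.014 ] 0.40894006435604174
[0.5326 0.1162 0.038 ] 0.4094237955227617
[0.5512 0.1499 0.038 ] 0.4094040201018811
[0.5428 0.0978 0.014 ] 0.4273480757722742
[0.5721 0.1507 0.014 ] 0.4273017777177771
[0.5763 0.1131 0.02  ] 0.4491960810275258
tcp [0.56811058 0.11760086 0.0206031 ] 0.439866682900827
tcp proj [[655.47551448 182.9379645 ]]
```

The drawer has not moved: pull rim still at the same place, with the fingers above or inside the cup. So the tips sit shorter than the TCP suggests, or they passed over the wall while descending. I'll lift out, back off and check.

jog_arm --steps "0 0 0 3 0 0 0; 0 0 0 6 0 0 0; 0 0 0 8 0 0 0; 0 -2 1 8 0 0 0; 0 -4 2.2 8 0 0 0; 0 -6 3.3 8 0 0 0; 0 -6 3.3 8 0 0 0; 0 -6 3.3 8 0 0 0"

```text
time: 4.3
tool_pos: [0.5084, 0.1508, 0.1009]
tool_rot: [0.251, 0.241, 0.935, -0.064]
force: [0.1, 0.6, 0.8]
opening: 0.002
finger_force: 0.0
```

```bash
python3 - <<'E'
from h import *
grab('wrist','w3');f=grab('scene','s3');s=ctrl.get_state();print(s['tool_pos'],s['force'],s['time'])
p=s['tool_pos'];R=q2R(s['tool_rot']).as_matrix()
print((proj(f,[p,p-.019*R[:,2],p-.054*R[:,2]])-[255,180])*5)
w=np.load('pics/w3.npz')
a=cv2.imread('pics/w3.png')[110:270,225:335];b=cv2.imread('pics/s3.png')[180:270,255:355]
A=cv2.resize(a,(290,422),interpolation=cv2.INTER_CUBIC);B=cv2.resize(b,(500,450),interpolation=cv2.INTER_CUBIC)
o=np.zeros((450,790,3),np.uint8);o[:422,500:]=A;o[:450,:500]=B;cv2.imwrite('pics/c3.png',o)
E
```

```text
[0.50842584 0.15050777 0.10071803] [0.75563493 0.24883251 0.07225785] 4.4
[[357.74386927 274.05362372]
 [381.60943413 253.26361367]
 [427.32306269 213.44109938]]
```

View pics/c3.png

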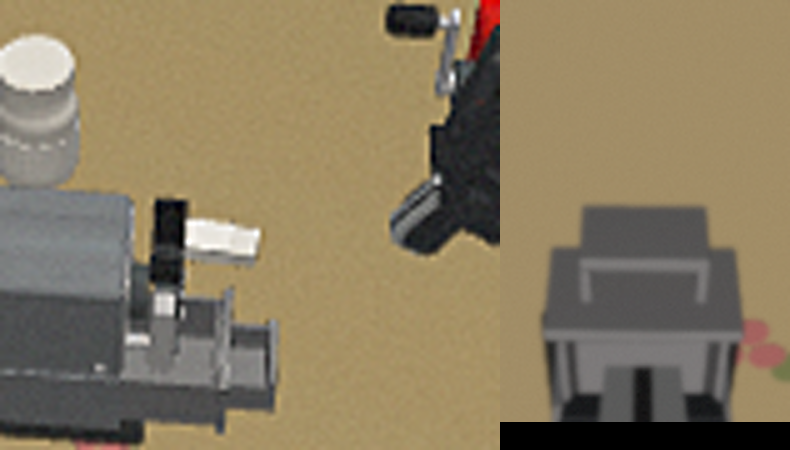

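The end of the fingers sits about 36 mm behind the nominal TCP. That explains why they passed over the pull. I'll check where the gripper body begins in the same image and re-measure the tip numerically.

```bash
python3 - <<'E'
from h import *
f=np.load('pics/s3.npz');p=f['pos'];R=q2R(f['rot']).as_matrix()
L=[(0,0,-.036),(.011,0,-.036),(-.011,0,-.036),(0,.01,-.036),(.038,.042,-.073),(.038,-.042,-.073),(-.038,.042,-.073),(.038,.042,-.109),(-.038,.042,-.109)]
for l,q in zip(L,(proj(f,[p+R@np.array(l) for l in L])-[255,180])*5): print(l,q.round())
w=cv2.cvtColor(cv2.imread('pics/w3.png'),cv2.COLOR_BGR2GRAY)
print(w[225:265:2,268],w[225:265:2,279],w[225:265:2,292])
b=cv2.imread('pics/s3.png')[165:270,300:420]; cv2.imwrite('pics/c4.png',cv2.resize(b,None,fx=5,fy=5,interpolation=cv2.INTER_CUBIC))
E
```

```text
(0, 0, -0.036) [404. 234.]
(0.011, 0, -0.036) [423. 243.]
(-0.011, 0, -0.036) [385. 225.]
(0, 0.01, -0.036) [404. 251.]
(0.038, 0.042, -0.073) [527. 294.]
(0.038, -0.042, -0.073) [512. 156.]
(-0.038, 0.042, -0.073) [389. 230.]
(0.038, 0.042, -0.109) [581. 252.]
(-0.038, 0.042, -0.109) [440. 184.]
[ 85  84  83  83  86 106 121 117 120 121 123 119  99  92  91  89  90  90
  91  89] [ 83  84  82  85  84 100 120 116 121 122 122 116  62  25  22  18  19  20
  22  22] [ 83  84  84  84  84  99 123 118 121 123 121 120 102  93  92  92  91  90
  90  90]
```

View pics/c4.png

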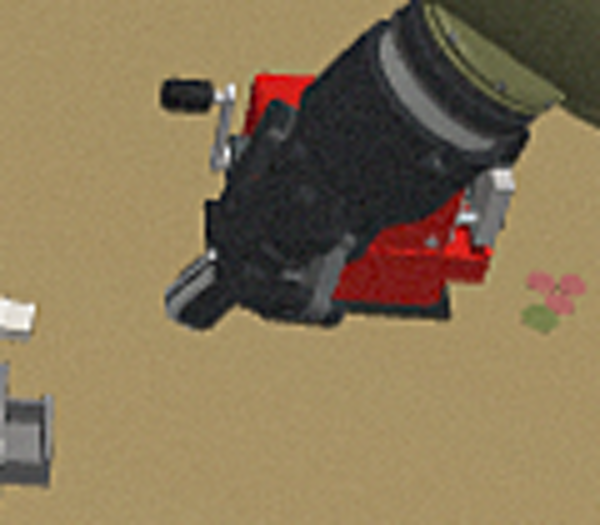

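Here the whole gripper, tips and body, sits about 36 mm behind the reported TCP along the tool axis. I'll plan with that offset: lower fully first, then push.

jog_arm --steps "0 0 0 -4 0 0 0; 0 0 0 -8 0 0 0; 0 0 0 -10.9 0 0 0; 0 0 0 -10.9 0 0 0; 0 0 0 -10.9 0 0 0; 0 2.6 -1.4 -10.9 0 0 0; 0 4 -2.2 -10.9 0 0 0; 0 5.1 -2.8 -10.9 0 0 0; 0 6.1 -3.4 -10.9 0 0 0; 0 7 -3.9 -10.9 0 0 0; 0 7.5 -4.1 -10.9 0 0 0; 0 7.5 -4.1 -10.9 0 0 0"

```text
time: 5.9
tool_pos: [0.583, 0.1097, -0.0084]
tool_rot: [0.251, 0.242, 0.935, -0.064]
force: [0.3, -0.4, 0.5]
opening: -0.0
finger_force: 0.0
```

```bash
python3 - <<'E'
from h import *
grab('wrist','w5');grab('scene','s5');s=ctrl.get_state();print(s['tool_pos'],s['force'],s['time'])
a=cv2.imread('pics/w5.png')[130:270,220:350];b=cv2.imread('pics/s5.png')[190:290,205:345]
A=cv2.resize(a,(390,420));B=cv2.resize(b,(405,290),interpolation=cv2.INTER_CUBIC)
o=np.zeros((420,795,3),np.uint8);o[:,:390]=A;o[:290,390:]=B;cv2.imwrite('pics/c5.png',o)
E
```

```text
[ 0.58273477  0.10990065 -0.00847462] [ 0.10040476 -0.06219305 -0.76089721] 6.0
```

View pics/c5.png

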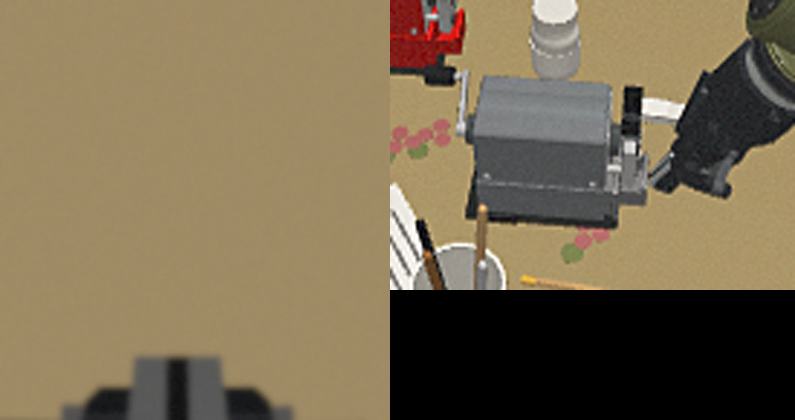

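The drawer is nearly home, with the fingers on the pull. I'll push the last millimetres gently.

jog_arm --steps "0 0.3 -0.15 0 0 0 0; 0 0.5 -0.25 0 0 0 0; 0 0.6 -0.3 0 0 0 0; 0 0.6 -0.3 0 0 0 0"

```text
time: 6.5
tool_pos: [0.589, 0.1068, -0.0083]
tool_rot: [0.251, 0.242, 0.935, -0.064]
force: [-1.0, 0.5, 0.7]
opening: 0.005
finger_force: 0.2
```

jog_arm --steps "0 0.1 -0.05 0 0 0 0; 0 0.2 -0.1 0 0 0 0; 0 0.3 -0.15 0 0 0 0; 0 0.3 -0.15 0 0 0 0"

```text
time: 7.0
tool_pos: [0.5904, 0.1061, -0.0087]
tool_rot: [0.25, 0.241, 0.935, -0.064]
force: [-23.9, 9.0, 12.0]
opening: 0.002
finger_force: 12.3
```

Drawer home: a firm stop at about 26 N. Now I'll back off, rise, straighten up and open.

jog_arm --steps "0 -2 1 0 0 0 0; 0 -5 2.7 0 0 0 0; 0 -5 2.7 5 0 0 0; 0 -5 2.7 10 0 0 0; 0 -5 2.7 15 0 0 0; 60 -5 2.7 18 5 9 0; 60 -4 2.2 18 10 18 0; 60 -3 1.6 18 14.5 26.2 0; 60 -3 1.6 18 14.5 26.2 0; 60 -3 1.6 18 14.5 26.2 0; 60 -3 1.6 18 14.5 26.2 0"

```text
time: 8.38
tool_pos: [0.5614, 0.1219, 0.1719]
tool_rot: [0.001, 0.25, 0.968, 0.0]
force: [0.2, -0.5, 0.3]
opening: 0.6
finger_force: 0.0
```

```bash
python3 - <<'E'
from h import *
grab('wrist','w6');s=ctrl.get_state();print(s['tool_pos'],s['force'],s['time'],s['opening'],rv(-29,0,s['tool_rot']))
cv2.imwrite('pics/c6.png',cv2.resize(cv2.imread('pics/w6.png')[130:330,180:380],(800,800))[:600])
f=np.load('pics/w6.npz')
E
```

```text
[0.56147871 0.12195689 0.17199012] [-0.36577963  0.55526943 -0.17900894] 8.425 0.5955675552420313 [ 0.00877171  0.15229586 -0.0845888 ]
```

View pics/c6.png

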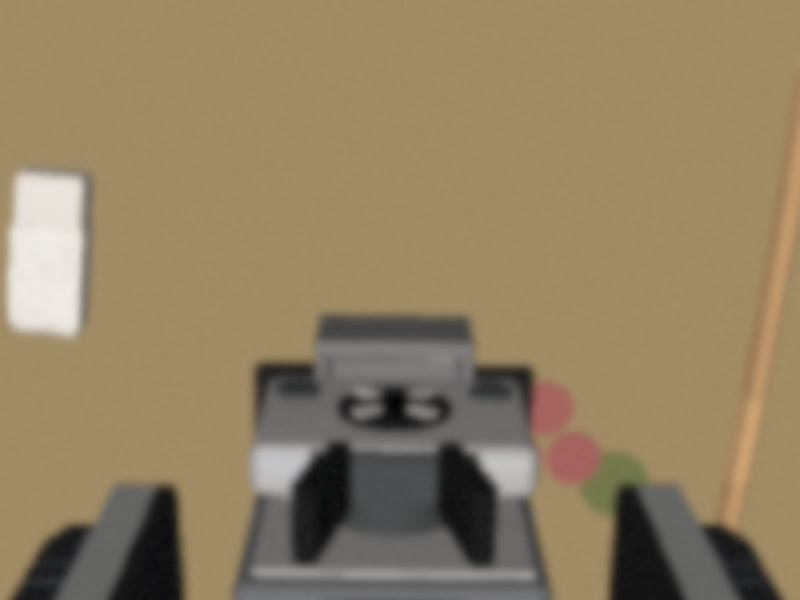

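```bash
python3 - <<'E'
from h import *
f=np.load('pics/w6.npz');yaw=np.radians(-29);u=np.array([np.cos(yaw),np.sin(yaw)]);v=np.array([-u[1],u[0]])
c=lambda x,y:(x/4+180-.4,y/4+130-.4)
for n,p in dict(cl=(253,447,.1),cr=(537,447,.1),rl=(257,493,.1),rr=(533,493,.1),pbl=(320,318,.014),pbr=(470,318,.014),ptl=(316,342,.038),ptr=(475,342,.038),tl=(294,557,.127),tr=(494,560,.127),hl=(250,575,.114),hr=(538,575,.114)).items():
  q=wonz(f,c(*p[:2]),p[2]);print(n,q.round(4),'u',(q[:2]@u).round(4),'v',(q[:2]@v).round(4))
p=f['pos'][:2];print(p@u,p@v)
E
```

```text
cl [0.5727 0.0822 0.1   ] u 0.4611 v 0.3496
cr [0.6009 0.1331 0.1   ] u 0.461 v 0.4078
rl [0.582  0.0776 0.1   ] u 0.4714 v 0.35
rr [0.6096 0.1278 0.1   ] u 0.4712 v 0.4073
pbl [0.5741 0.0918 0.014 ] u 0.4576 v 0.3586
pbr [0.5934 0.1268 0.014 ] u 0.4575 v 0.3986
ptl [0.5738 0.0923 0.038 ] u 0.4571 v 0.359
ptr [0.5929 0.127  0.038 ] u 0.457 v 0.3985
tl [0.5879 0.0853 0.127 ] u 0.4728 v 0.3597
tr [0.6067 0.118  0.127 ] u 0.4734 v 0.3974
hl [0.5923 0.0713 0.114 ] u 0.4834 v 0.3495
hr [0.6202 0.1221 0.114 ] u 0.4833 v 0.4075
0.4319232944039329 0.3788022217461732
```

jog_arm --steps "70 1.5 -0.8 0 0 0 0; 70 3.1 -1.7 0 0 0 0; 70 3.1 -1.7 -3 0 0 0; 70 3.1 -1.7 -6 0 0 0; 70 3.1 -1.7 -8.5 0 0 0; 70 3.1 -1.7 -10.3 0 0 0; 70 3.1 -1.7 -10.3 0 0 0; 20 3.1 -1.7 -10.3 0 0 0; 20 3.1 -1.7 -10.3 0 0 0; 20 3.1 -1.7 -10.3 0 0 0; 20 3.1 -1.7 -10.3 0 0 0; 20 3.1 -1.7 -10.3 0 0 0" --force 35

```text
time: 9.93
tool_pos: [0.5933, 0.1039, 0.0704]
tool_rot: [0.002, 0.25, 0.968, 0.0]
force: [-5.3, -3.9, 9.3]
opening: 0.3
finger_force: 35.1
```

```bash
python3 - <<'E'
from h import *
s=ctrl.get_state();print(s['tool_pos'],s['force'],s['time'],s['opening'],s['finger_force'])
E
```

```text
[0.59333687 0.10391034 0.07035251] [-5.31384633 -3.87542322  9.31455916] 9.925 0.2997489421355409 35.10067820549011
```

```bash
python3 - <<'E'
from h import *
grab('wrist','w7')
E
```

jog_arm --steps "20 0 -0.05 0.1 0 0 0; 20 0 -0.05 0.15 0 0 0; 20 -0.5 0.25 0.15 0 0 0; 20 -1.1 0.6 0.15 0 0 0; 20 -1.7 0.9 0.15 0 0 0; 20 -2.3 1.2 0.15 0 0 0; 20 -2.8 1.5 0.15 0 0 0; 20 -3.1 1.65 0.15 0 0 0; 20 -3.1 1.65 0.15 0 0 0; 20 -3.1 1.65 0.15 0 0 0"

```text
time: 11.22
tool_pos: [0.5623, 0.1214, 0.0705]
tool_rot: [0.002, 0.25, 0.968, 0.001]
force: [8.1, 1.3, -2.2]
opening: 0.298
finger_force: 34.8
```

```bash
python3 - <<'E'
from h import *
grab('wrist','w8');grab('scene','s8');s=ctrl.get_state();print(s['tool_pos'],s['force'],s['time'],s['opening'],s['finger_force'])
a=np.load('pics/w7.npz');b=np.load('pics/w8.npz');yaw=np.radians(-29);u=np.array([np.cos(yaw),np.sin(yaw)]);v=np.array([-u[1],u[0]])
d=(b['pos']-a['pos']);print('du',d[:2]@u,'dv',d[:2]@v,d[2])
for f in (a,b):
  g=cv2.cvtColor(f['color'],cv2.COLOR_RGB2GRAY); print(g[185:270,248:256].mean(1).astype(int).tolist()); print(g[185:270,302:310].mean(1).astype(int).tolist())
E
```

```text
[0.56231395 0.12136219 0.07047519] [ 7.81302471 -0.42050909 -0.8108839 ] 11.325 0.3004450168343197 34.80293869972229
du -0.03561516869383453 dv 0.0002495078626449729 0.00013611142470060233
[143, 144, 144, 144, 144, 144, 144, 144, 143, 144, 143, 138, 125, 111, 104, 101, 97, 95, 92, 91, 99, 115, 128, 131, 129, 126, 123, 118, 116, 113, 107, 102, 100, 101, 102, 101, 98, 95, 93, 94, 97, 102, 105, 105, 105, 104, 104, 106, 107, 110, 110, 110, 109, 110, 110, 110, 111, 112, 110, 102, 89, 78, 72, 61, 43, 28, 22, 20, 20, 18, 19, 20, 20, 18, 19, 18, 17, 17, 17, 18, 18, 17, 20, 22, 24]
[144, 143, 144, 144, 144, 144, 144, 144, 144, 144, 143, 140, 131, 118, 109, 103, 99, 96, 93, 91, 95, 107, 121, 128, 128, 127, 124, 119, 114, 113, 111, 104, 99, 96, 97, 100, 99, 97, 96, 97, 97, 100, 104, 105, 105, 105, 105, 105, 106, 107, 109, 109, 109, 109, 109, 109, 110, 110, 109, 105, 93, 79, 69, 58, 38, 23, 20, 19, 19, 18, 17, 17, 18, 17, 18, 16, 18, 17, 18, 17, 17, 18, 19, 19, 24]
[144, 144, 144, 144, 144, 145, 144, 144, 145, 144, 144, 144, 144, 144, 144, 144, 144, 144, 144, 144, 144, 144, 143, 144, 144, 145, 144, 144, 144, 144, 144, 144, 143, 139, 127, 111, 99, 93, 92, 93, 96, 101, 104, 106, 106, 106, 106, 107, 108, 110, 111, 110, 110, 111, 110, 110, 111, 112, 110, 105, 95, 87, 82, 70, 47, 28, 24, 20, 19, 19, 19, 19, 20, 18, 18, 19, 19, 18, 19, 17, 18, 18, 18, 20, 24]
[144, 144, 144, 144, 144, 144, 144, 144, 144, 144, 144, 144, 144, 144, 144, 144, 144, 144, 144, 144, 144, 144, 144, 145, 144, 144, 144, 144, 144, 144, 144, 145, 144, 144, 137, 121, 106, 100, 99, 98, 98, 101, 104, 104, 104, 104, 105, 105, 106, 107, 109, 109, 109, 110, 110, 109, 109, 110, 110, 104, 90, 75, 63, 53, 38, 23, 21, 19, 19, 18, 18, 18, 17, 18, 18, 16, 18, 17, 18, 19, 17, 16, 17, 21, 24]
```

jog_arm --steps "20 -0.05 0.03 0 0 0 0; 20 -0.05 0.03 0 0 0 0; 20 -0.05 0.03 0 0 0 0"

```text
time: 11.7
tool_pos: [0.5618, 0.1216, 0.0705]
tool_rot: [0.002, 0.25, 0.968, 0.001]
force: [8.3, 0.5, -1.5]
opening: 0.301
finger_force: 34.8
```

```bash
python3 - <<'E'
from h import *
s=ctrl.get_state();a=np.load('pics/w7.npz');yaw=np.radians(-29);u=np.array([np.cos(yaw),np.sin(yaw)])
print((s['tool_pos']-a['pos'])[:2]@u,s['force'],s['opening'],s['finger_force'],s['time'])
# bystanders: scene before/after
d=cv2.absdiff(cv2.imread('pics/s0.png'),cv2.imread('pics/s8.png')).max(2)
n,l,st,c=cv2.connectedComponentsWithStats((cv2.medianBlur(d,5)>30).astype(np.uint8));print(st[1:][st[1:,4]>15])
print(ctrl.hand_in())
E
```

```text
-0.03614533996043751 [ 8.26403439  0.45496679 -1.506171  ] 0.30104201165456235 34.800294041633606 11.7
[[  278     0   282   266 20166]
 [  487    84    31    27   463]
 [  440    89    13    17   108]
 [  479   108     5     6    24]
 [  413   110    16    26   258]
 [  475   116    85    62  2631]]
the job is handed in; nothing more can be done
None
```

The drawer is pushed fully home, and the carriage is held about 36 mm out with both tabs pinched; I've handed the job in at 11.7 s. The 36 mm comes from the arm's travel with no slip seen in the grip (I didn't see the rings themselves), and the scene pictures show no sign of the other things having moved.

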